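Hang the sanding block on the sliding peg

TASK

On the hanging station, turn the clamp knob back anticlockwise until it is fully free, only then push the peg carriage left until it is against its stop, and turn the knob clockwise again until it is tight. Then, without lifting it, push the sanding block along its ledge so that its eye goes on to the peg, on past the ledge's rear edge until it hangs freely from the peg, still. Leave the other things on the bench where they are.

Things in the scene. Friction and masses are not known exactly. Their poses are not given: they have to be found in the camera images.
- station: Fixed hanging station (place and yaw vary): plywood board 270 x 370 x 15 mm carrying a wooden loading ledge, behind it an aluminium rail along y (at x=105 mm) with a peg carriage, and a steel stop at the rail's left (+y) end. Origin: on the bench top below the middle of the ledge's rear edge; x away from the robot, y left.
- carriage (a joint): Slide of the aluminium peg carriage along the rail, m: 0 at the right end, 0.130 hard against the left stop, peg then in line with the ledge's middle. Moves to station +y; about 5 N to push; never to be forced along with the clamp tight. Block 60 (x) x 120 (y) x 90 mm, 37 to 127 mm above the bench, centre at station x=105 mm, y = joint value - 130 mm.
- ledge_edge (a point): Middle of the ledge's rear edge, on its top, 60 mm above the bench. The ledge runs from here 100 mm towards the robot, 146 mm wide, with a fence 10 mm thick and 12 mm high along each side (126 mm clear between them), both ends open. Behind the edge is a gap of 75 mm up to the carriage's front face, open down to the board.
- push_face (a point): Point on the carriage's right (-y) side face, in the middle of its 60 mm width, 117 mm above the bench, 10 mm below the carriage's top; moves with the carriage.
- peg_tip (a point): Tip of the level steel peg, 10 mm in diameter, blunt-coned. It points from the carriage's front face towards the robot (station -x) and is 95 mm long; axis 114.5 mm above the bench, 54.5 mm above the ledge. The tip overlaps the ledge's rear 20 mm.
- clamp (a joint): Turn of the clamp knob on top of the carriage, rad, clockwise from above positive, range 0 to 1.5: 0 is free, 1.3 to 1.5 is tight. At 0 the bar grip of the knob lies along station x; it stays where it is left.
- clamp_grip (a point): On the knob's vertical axis at the height to grip, 164 mm above the bench. Bar grip 46 mm long, 14 mm thick, from 141 to 171 mm above the bench, on a disc 48 mm across over a flange 72 mm across on the carriage's top (127 mm).
- sander: Wooden sanding block standing on the ledge: foot 45 (x, depth) x 116 (y) x 26 mm high, with an upright handle plate 20 mm thick (x), 56 mm wide (y), reaching 71 mm above the underside, pierced along x by the hanging eye. Origin: centre of its underside; z up. Hidden mass about 0.2 kg.
- eye (a point): Centre of the sanding block's eye, a round through hole of 30 mm diameter along the block's x, 48 mm above its underside. Standing on the ledge, the eye's top edge is 3.5 mm above the top of the peg, so that beyond the ledge the block sinks 3.5 mm and hangs on the peg.
- spanner: Bystander: steel open-and-ring spanner, 150 mm, lying on the station's board to the right of the ledge; origin at its underside
- mallet: Bystander: rubber mallet lying on the bench, 260 mm long, wooden handle, head 58 x 100 x 56 mm; origin at its underside
- glue_bottle: Bystander: black bottle, 64 mm across, 170 mm high, standing on the bench; origin at its underside
- offcut: Bystander: timber offcut 130 x 58 x 38 mm lying on the bench; origin at its underside
- brush: Bystander: paint brush 200 mm long lying on the bench; origin at its underside
- screw_tub: Bystander: open grey tub, 90 mm across, 60 mm high, on the bench; origin at its underside
- screwdriver: Bystander: black screwdriver 200 mm long lying on the bench; origin at its underside
Things that resemble listed ones, but are neither listed nor needed, are in the scene too. Leave any green or red look-alike of the sander alone.

How it is judged:
On the way, in this order (a step that is already met when the one before it is completed fails the run):
1. the clamp knob is turned back until free (below 0.3 rad) (value of joint clamp below 0.3 rad), for 0.1 s.
2. the carriage is against its left stop (within 4 mm) (value of joint carriage above 0.126 m), for 0.2 s.
3. the clamp is tight again (above 1.25 rad) with the carriage at its stop (value of joint carriage above 0.126 m and value of joint clamp above 1.25 rad), for 0.2 s.
4. the sanding block hangs from the peg beyond the ledge (x of sander in the frame of station between 0.026 and 0.06 m and z of sander in the frame of station between 0.05 and 0.0588 m and y of eye in the frame of peg_tip between -0.01 and 0.01 m and angle between sander's own z axis and vertical below 0.12 rad), for 0.2 s.
At the end, for the whole second after the job is handed in: Block hangs on the peg: its underside centre 26 to 60 mm beyond the ledge edge and 1.2 to 10 mm below the ledge top, eye within 10 mm of the peg line sideways, upright within 0.12 rad, at rest (30 mm/s, 0.3 rad/s); carriage within 4 mm of its stop, clamp above 1.25 rad (all of step 3 and all of step 4 and linear speed of sander below 0.03 m/s and angular speed of sander below 0.3 rad/s); the robot touches nothing.
It fails at once if the carriage is forced along (over 15 mm, short of its stop) while the clamp is not loosened (value of joint clamp above 0.6 rad and distance of push_face from where it was at the start of the episode above 0.015 m and value of joint carriage below 0.12 m).
It fails at once if the sanding block is lifted more than 15 mm above the ledge (z of sander in the frame of station above 0.075 m).
It fails at once if the sanding block falls or is tipped over (z of sander in the frame of station below 0.03 m or angle between sander's own z axis and vertical above 0.7 rad).
It fails at once if a bystander is shifted more than 40 mm (distance of any of spanner, mallet, glue_bottle, offcut, brush, screw_tub, screwdriver from where it was at the start of the episode above 0.04 m).
It also fails if it takes over 72 s, if anything falls off the work surface, if the arm or the gripper's body presses on something with over 40 N, if the wrist force passes 120 N, or if a joint passes its speed limit or range.

ROBOT

A 7-joint arm with a two-finger parallel gripper is mounted at the origin on the work surface. World frame = base frame: x ahead of the robot, y to its left, z up, the work surface at z = 0. Lengths are in m, angles in rad, forces in N, time in s.
With the tool pointing down it reaches from about 0.425 to 0.875 m from the base axis. Payload 4.7 kg.
Tool frame: the origin (TCP) lies on the centre line of the jaws, within the pads' length; the fingertips stand 22 mm ahead of it and the grasp point (between the pads) lies 3 mm ahead of it; z points along the fingers, y is the direction in which the jaws open and shut (so a half turn about z gives the same grasp; the last joint's range is limited). The gripper opens to 87 mm and grips with 3 to 60 N. Pads are 19 mm wide; open, the fingers measure 117 mm over their backs; the gripper's body (75 mm by 190 mm) begins 51 mm behind the grasp point.
Start: joints at [1.311, 0.321, -0.07, 1.45, 0.023, 1.371, -0.057], TCP at [0.176, -0.626, 0.245] pointing down, gripper open.
Joint ranges: [-2.86, 2.86], [-0.3, 2.09], [-1.38, 1.24], [0.06, 2.45], [-1.56, 4.7], [0.09, 2.05], [-2.69, 2.69]. Speed limits (rad/s): [2.57, 2.57, 3.14, 3.14, 3.14, 3.14, 3.14].

INTERFACE

Orientations are given as a rotation vector (axis times angle).
In Python, from bench import ctrl, imaging, close_job, finder gives the robot as it stands. The module is installed in compiled form; this text tells all that it offers.
- The arm moves only by the shell command python3 -m jog 'ROWS' [FORCE]. ROWS is JSON, a list that holds one entry, the list of rows, each a list of 7 numbers: the shift along the tool's x, y, z in cm, then the turn, a rotation vector about the tool's x, y, z in degrees, then the finger opening in cm, from 0 to 8.7. In form: [[[dx, dy, dz, ax, ay, az, claw], ...]]. A call has 1 to 12 rows; each row shifts and turns the commanded pose from where the row before left it, along the tool's axes as they then stand; what a row does not reach is not made up. A row lasts 1/10 s, in which the tool goes at most 50 mm and 8.59 degrees, less where a joint would pass 70% of its speed; a pose out of reach is approached as far as the arm can. A call is refused whole if a number of a shift passes 5 or a number of a turn 8.59, either way. A call with a gripper value outside its range is refused whole. The fingers move at their own pace and stop on an object; FORCE is the grip in N (left out, the last holds). Time passes only in rows, so rows that do not move let the fingers close. It gives the time, the measured TCP pose, the force and the opening at its end, in the units of the state.
- ctrl.get_state(): the state, without advancing time (a new reading comes with each control period).
- imaging.get_image(name): name is "scene" or "top"; returns a dict with "frame" (420x560x3 uint8, red, green, blue), "intrinsics" (3x3 intrinsics, pixels), "k1" (the pictures are not rectified: a ray, as slopes to the right and down, at radius r is drawn at 1 + k1 r^2 times it, then the intrinsics apply), "pose" (4x4, takes a point from camera to world coordinates). Camera axes: x right, y down, z forward; pixel columns grow to the right and rows downward; lengths in m; the calibration is good to about 2 mm. A picture is of the moment at which its call begins. There is no depth.
- close_job(): hands the job in, once; it reports no verdict.
Trained networks look in the newest picture that a camera, given by its name, has taken for a name from the list of things; names that differ only in an ending like _2 or _b are one class to them, and where a whole thing is asked for, a point or a joint stands for the part that bears it (a point fixed in the world has none). Each returns a list of dicts, best first, with "conf" (0 to 1); they miss things now and then, are a little off and sometimes report something else, mostly with a low value. They report only what shows in the picture. A call takes as long as a camera call. They do not tell look-alikes from the thing itself.
- finder.trace(label, camera): "region" (420x560 bool, what is visible of it) and "point" ([row, column] as shares, 0 to 1, of the picture: columns of its width, rows of its height, amid what is visible of it).
- finder.spot_point(label, camera): "point" ([row, column] as shares, 0 to 1, of the picture: columns of its width, rows of its height: a listed point, or the origin of a listed thing).
The state is a dict: "time": time; "joint_positions": joint angles; "qd": joint speeds; "joint_torque": joint torques, N m; "position": TCP position; "tool_rot": TCP orientation; "ft_force": force on the tool from outside, world axes, zero at the start; "torque": the same for the moment, N m; "grip_width": opening from 0.0 (shut) to 1.0 (fully open).
Only numpy, scipy, OpenCV 4.12 (cv2) and the standard library are available. Lean on these libraries where they do the work, as an engineer would, in place of code of your own. Each camera call takes 0.05 s, during which the arm holds its last target. There are 200 camera calls.

## Working session

There is one attempt and no reset: what is moved stays moved. The work goes in short steps, Python scripts to look and compute and a shell command to move; the robot and the scene stay as the last step left them, time stands still between calls to the robot, and variables do not carry over. Pictures are saved under pics/ and viewed, about 8 in all and at most 12, crops included, and the job is handed in when it is done.

```bash
mkdir -p pics; cat > h.py <<'E'
import numpy as np, cv2
from bench import ctrl, imaging, finder
from scipy.spatial.transform import Rotation as R
def img(c):
    return imaging.get_image(c)
def ray(im,p):  # p=(row,col) shares
    K=np.array(im["intrinsics"]);k=im["k1"];T=np.array(im["pose"])
    u=p[1]*560;v=p[0]*420
    d=np.array([(u-K[0,2])/K[0,0],(v-K[1,2])/K[1,1]]);s=d.copy()
    for _ in range(20): s=d/(1+k*(s@s))
    w=T[:3,:3]@np.array([s[0],s[1],1]);return T[:3,3],w/np.linalg.norm(w)
def proj(im,P):
    K=np.array(im["intrinsics"]);k=im["k1"];T=np.array(im["pose"])
    c=T[:3,:3].T@(np.array(P)-T[:3,3]);s=c[:2]/c[2];s=s*(1+k*(s@s))
    return np.array([K[0,0]*s[0]+K[0,2],K[1,1]*s[1]+K[1,2]])
def onz(im,p,z):
    o,d=ray(im,p);return o+d*(z-o[2])/d[2]
def tri(r1,r2):
    (o1,d1),(o2,d2)=r1,r2
    A=np.stack([d1,-d2],1);t=np.linalg.lstsq(A,o2-o1,rcond=None)[0]
    a=o1+d1*t[0];b=o2+d2*t[1];return (a+b)/2,np.linalg.norm(a-b)
def save(im,n): cv2.imwrite("pics/"+n,im["frame"][:,:,::-1])
E
python3 - <<'E'
from h import *
np.set_printoptions(precision=4,suppress=True)
s=ctrl.get_state();print(s["position"],s["tool_rot"],s["grip_width"],s["time"])
I={c:img(c) for c in("scene","top")}
for c in I: save(I[c],c+"0.png");print(c,np.array(I[c]["pose"]).tolist(),I[c]["intrinsics"][0][0])
H=dict(ledge_edge=.06,push_face=.117,peg_tip=.1145,clamp_grip=.164,sander=.06,eye=.108,station=0)
for l,z in H.items():
    D={}
    for c in I:
        D[c]=finder.spot_point(l,c)[:3]
        for d in D[c]: print(l,c,round(d["conf"],2),np.array(d["point"])*[420,560],onz(I[c],d["point"],z))
    if D["scene"] and D["top"]: print("  tri",tri(ray(I["scene"],D["scene"][0]["point"]),ray(I["top"],D["top"][0]["point"])))
E
cd pics; python3 -c "
import cv2;a=cv2.imread('scene0.png');b=cv2.imread('top0.png')
cv2.imwrite('both0.png',cv2.resize(cv2.vconcat([a,b]),(448,672))) "
```

```text
[ 0.1755 -0.6253  0.2435] [-3.1104 -0.4284  0.0006] 0.9999197093647394 0.0
scene [[0.7803313181898066, 0.5117787933345938, -0.3593960218827503, 0.9517002129210048], [0.6252679105644392, -0.6486914522058651, 0.4338656933354223, -0.6124752639547562], [-0.011093866347652914, -0.5632777880655632, -0.8261931127777737, 1.1875424355127902], [0.0, 0.0, 0.0, 1.0]] 450.90912581724194
top [[0.02559248108855587, -0.9954260389586497, 0.09204360854956184, 0.37045251457646505], [-0.9996083981809613, -0.026524479129002358, -0.008916405835767038, -0.047345852952328724], [0.011317031316776263, -0.0917793711572932, -0.9957150555415676, 1.2895088446264618], [0.0, 0.0, 0.0, 1.0]] 454.7920528206595
ledge_edge scene 0.92 [200.886 314.888] [0.5211 0.0518 0.06  ]
ledge_edge scene 0.19 [180.012 299.096] [0.4343 0.0855 0.06  ]
ledge_edge top 0.93 [196.686 233.576] [0.523  0.0538 0.06  ]
  tri (array([0.522 , 0.0528, 0.06  ]), np.float64(0.002815695964619022))
push_face scene 0.63 [240.786 308.504] [ 0.6084 -0.0994  0.117 ]
push_face scene 0.4 [185.682 298.872] [0.4729 0.033  0.117 ]
push_face top 0.75 [165.018
[... 1158 characters left out ...]
328] [ 0.3262 -0.3363  0.108 ]
eye scene 0.56 [184.296 300.496] [0.4695 0.0455 0.108 ]
eye top 0.9 [280.518 370.384] [ 0.3093 -0.3094  0.108 ]
eye top 0.62 [218.484 229.32 ] [0.4597 0.059  0.108 ]
eye top 0.62 [200.508 147.672] [0.501  0.2724 0.108 ]
  tri (array([ 0.5113, -0.1483,  0.54  ]), np.float64(0.37952388992324265))
station scene 0.93 [213.612 312.704] [0.5219 0.0435 0.    ]
station scene 0.72 [203.994 313.992] [0.5032 0.0756 0.    ]
station top 0.95 [201.18  235.088] [0.5177 0.054  0.    ]
station top 0.48 [209.916 267.68 ] [ 0.4952 -0.0395  0.    ]
station top 0.41 [206.01   93.688] [0.4931 0.452  0.    ]
  tri (array([ 0.5179,  0.0537, -0.0152]), np.float64(0.004428094770270816))
```

View pics/scene0.png

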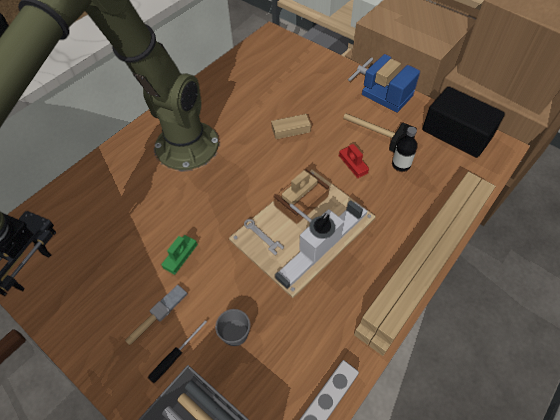

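View pics/top0.png

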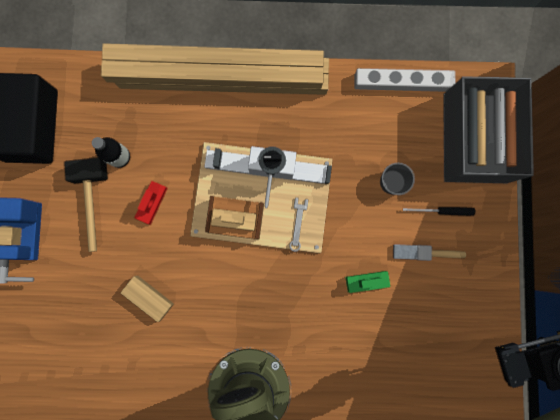

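The top view shows three sander-like blocks: natural wood on the ledge (≈ col 235, row 218), red (152,203) and green (368,281). I choose the wooden one on the ledge. The station is yawed about -8°, and the carriage is at q≈0.04. I'll check with close crops and an overlay.

```bash
cat > crop.py <<'E'
from h import *
import sys
from scipy.optimize import least_squares
np.set_printoptions(precision=4,suppress=True)
I={c:img(c) for c in("scene","top")}
obs=[]
for l in("ledge_edge","push_face","peg_tip","clamp_grip","station"):
    for c in I:
        d=finder.spot_point(l,c)
        if d: obs.append((l,c,np.array(d[0]["point"])[::-1]*[560,420],d[0]["conf"]))
def pt(l,p):
    x,y,a,q=p;X={"ledge_edge":(0,0,.06),"station":(0,0,0),"push_face":(.105,q-.19,.117),"peg_tip":(-.02,q-.13,.1145),"clamp_grip":(.105,q-.13,.164)}[l]
    return st(p,X)
def st(p,X):
    x,y,a=p[:3];return np.array([x+np.cos(a)*X[0]-np.sin(a)*X[1],y+np.sin(a)*X[0]+np.cos(a)*X[1],X[2]])
f=lambda p:np.concatenate([proj(I[c],pt(l,p))-u for l,c,u,w in obs])
r=least_squares(f,[.522,.053,-.14,.04],loss="soft_l1");p=r.x
print("station",p,"yawdeg",np.degrees(p[2]));print([(o[0],o[1],f(p)[2*i:2*i+2].round(1).tolist()) for i,o in enumerate(obs)])
def crop(c,u0,v0,w,h,k):
    im=cv2.resize(I[c]["frame"][v0:v0+h,u0:u0+w,::-1],None,fx=k,fy=k,interpolation=cv2.INTER_CUBIC).copy()
    P=lambda X:tuple(int(v) for v in ((proj(I[c],st(p,X))-[u0,v0]+.5)*k))
    q=p[3]
    for L,col in (([(0,-.073,.06),(0,.073,.06),(-.1,.073,.06),(-.1,-.073,.06)],(255,0,0)),([(a,q-.13+b,.127) for a,b in((.075,-.06),(.135,-.06),(.135,.06),(.075,.06))],(0,0,255)),([(-.02,q-.13,.1145),(.075,q-.13,.1145)],(0,255,255))):
        cv2.polylines(im,[np.array([P(X) for X in L])],True,col,1)
    return im
if __name__=="__main__":
    a=crop("top",190,135,146,120,4);b=crop("scene",225,160,155,138,4)
    cv2.imwrite("pics/%s_top.png"%sys.argv[1],a);cv2.imwrite("pics/%s_sc.png"%sys.argv[1],b)
E
python3 crop.py c1
```

```text
station [ 0.5245  0.0514 -0.1404  0.0465] yawdeg -8.046427465318887
[('ledge_edge', 'scene', [-0.5, -2.6]), ('ledge_edge', 'top', [1.9, 0.5]), ('push_face', 'scene', [-3.2, 1.4]), ('push_face', 'top', [-2.4, -2.0]), ('peg_tip', 'scene', [2.6, 0.3]), ('peg_tip', 'top', [-1.7, -4.2]), ('clamp_grip', 'scene', [-0.1, 2.8]), ('clamp_grip', 'top', [0.9, 2.4]), ('station', 'scene', [0.2, -2.5]), ('station', 'top', [-0.2, 0.6])]
```

View pics/c1_top.png

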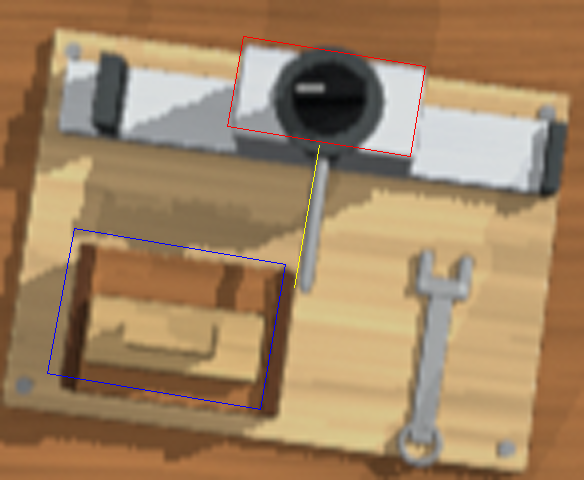

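View pics/c1_sc.png

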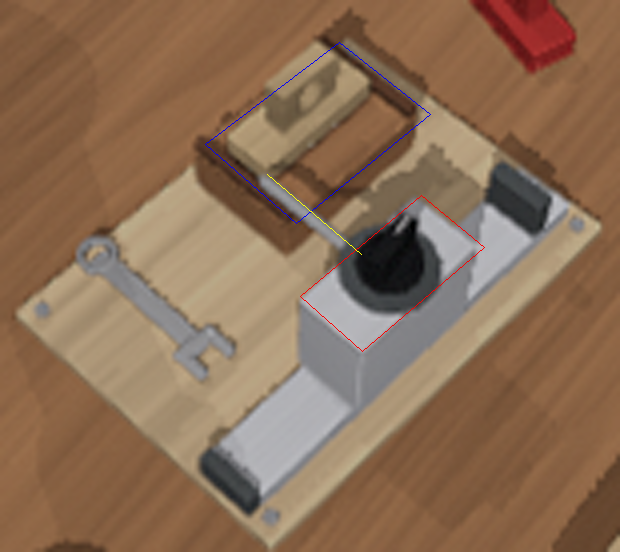

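Wooden block is on the ledge (top crop ≈ (165,330), plate with eye visible in scene crop (310,95)). The knob bar lies nearly along y, so it is tight. The overlay is a few pixels off and the yaw looks nearer -6°, so I'll refit with corners picked from the crops.

```bash
cat > fit2.py <<'E'
from h import *
from scipy.optimize import least_squares
np.set_printoptions(precision=4,suppress=True)
I={c:img(c) for c in("scene","top")}
def st(p,X):
    x,y,a=p[:3];return np.array([x+np.cos(a)*X[0]-np.sin(a)*X[1],y+np.sin(a)*X[0]+np.cos(a)*X[1],X[2]])
B=lambda sx,sy:(lambda p:(p[4]+sx*.135,p[5]+sy*.185,.015))
C=lambda sx,sy:(lambda p:(.105+sx*.03,p[3]-.13+sy*.06,.127))
L=lambda x,sy:(lambda p:(x,sy*.073,.072))
T=lambda x:(lambda p:(x,p[3]-.13,.1145))
obs=[("top",B(1,1),55,28),("top",B(1,-1),568,97),("top",B(-1,1),5,405),("top",B(-1,-1),527,470),
("top",C(-1,-1),410,157),("top",C(1,-1),425,67),("top",C(1,1),245,42),("top",C(-1,1),234,128),("top",T(-.02),307,292),
("top",L(0,1),83,242),("top",L(0,-1),290,265),("top",L(-.1,1),62,388),("top",L(-.1,-1),273,417),
("scene",B(-1,-1),15,315),("scene",B(1,-1),270,550),("scene",B(1,1),602,228),
("scene",C(-1,-1),300,297),("scene",C(1,-1),362,350),("scene",C(1,1),485,247),("scene",T(-.02),262,180)]
O={"top":(190,135),"scene":(225,160)}
f=lambda p:np.concatenate([proj(I[c],st(p,g(p)))-(np.array([u,v])/4+O[c]) for c,g,u,v in obs])
r=least_squares(f,[.522,.053,-.12,.04,.03,-.06],loss="soft_l1");p=r.x
print(p,np.degrees(p[2]));print(f(p).reshape(-1,2).round(1).tolist())
s=p[:3]
# sander from spots
for l,z in(("sander",.06),("eye",.108)):
    D={c:[d for d in finder.spot_point(l,c)] for c in I}
    for c in I:
        for d in D[c]:
            w=onz(I[c],d["point"],z)-[s[0],s[1],0]
            X=R.from_euler("z",-s[2]).apply(w)
            if abs(X[0])<.15 and abs(X[1])<.1: print(l,c,round(d["conf"],2),X)
for nm,X in dict(clamp=(.105,p[3]-.13,.164),push=(.105,p[3]-.19,.117),edge=(0,0,.06)).items(): print(nm,st(p,X))
E
python3 fit2.py
```

```text
[ 0.5181  0.044  -0.097   0.048   0.0201 -0.066 ] -5.55620720479815
[[0.0, -0.4], [0.8, -1.6], [-0.7, -0.4], [0.3, -0.4], [1.0, -0.6], [0.0, -0.8], [-0.8, -0.2], [-1.0, 0.9], [-0.7, -0.5], [-0.9, -0.8], [1.2, 0.1], [-0.7, -0.4], [0.8, -1.0], [-1.3, -0.5], [-0.1, -0.7], [-0.5, -1.0], [-1.1, 0.2], [-0.3, 0.3], [-2.1, -1.2], [-1.4, -0.9]]
sander scene 0.58 [-0.0626  0.0109  0.06  ]
sander top 0.82 [-0.065  -0.0025  0.06  ]
eye scene 0.94 [-0.0578 -0.0011  0.108 ]
eye top 0.71 [-0.0617  0.0072  0.108 ]
clamp [ 0.6146 -0.0478  0.164 ]
push [ 0.6088 -0.1075  0.117 ]
edge [0.5181 0.044  0.06  ]
```

```bash
cat > to.py <<'E'
# usage: to.py x y z jawdeg : displacement in tool axes (cm), and turn about tool z (deg)
from h import *
import sys
x,y,z,j=map(float,sys.argv[1:5])
s=ctrl.get_state();Rm=R.from_rotvec(s["tool_rot"]);P=np.array(s["position"])
d=Rm.inv().apply(np.array([x,y,z])-P)*100
ty=Rm.as_matrix()[:,1];cur=np.degrees(np.arctan2(ty[1],ty[0]))
t=(j-cur+90)%180-90
tz=Rm.as_matrix()[:,2]
print("pos",P.round(4),"jaw",round(cur,1),"tz",tz.round(3),"move cm",d.round(2),"turn tool z",round(-t,1),"j",np.round(s["joint_positions"],2),"F",np.round(s["ft_force"],1),"g",round(s["grip_width"],3),"t",s["time"])
E
python3 -m jog '[[[3.62,-2.74,0,0,0,0,8.7],[3.62,-2.74,0,0,0,0,8.7],[3.62,-2.74,0,0,0,0,8.7],[3.62,-2.74,0,0,0,0,8.7],[3.62,-2.74,0,0,0,0,8.7],[3.62,-2.74,0,0,0,0,8.7],[3.62,-2.74,0,0,0,0,8.7],[3.62,-2.74,0,0,0,0,8.7],[3.62,-2.74,0,0,0,0,8.7],[3.62,-2.74,0,0,0,0,8.7],[3.62,-2.74,0,0,0,0,8.7],[3.62,-2.74,0,0,0,0,8.7]]]' 30; python3 to.py 0.6146 -0.0478 0.245 4.4
```

```text
time: 2.9
position: [0.5059, -0.1903, 0.2449]
tool_rot: [3.111, 0.428, 0.001]
ft_force: [0.5, -0.5, 0.5]
grip_width: 0.999
pos [ 0.5059 -0.1903  0.2449] jaw -74.3 tz [ 0.001 -0.001 -1.   ] move cm [ 1.431e+01 -1.079e+01 -1.000e-02] turn tool z -78.7 j [ 0.76  0.11 -0.48  1.71  0.06  1.33 -1.03] F [ 0.5 -0.5  0.5] g 0.999 t 2.9
```

```bash
python3 -m jog '[[[3.58,-2.7,0,0,0,0,8.7],[3.58,-2.7,0,0,0,0,8.7],[3.58,-2.7,0,0,0,0,8.7],[3.58,-2.7,0,0,0,0,8.7],[0,0,0,0,0,-7.9,8.7],[0,0,0,0,0,-7.9,8.7],[0,0,0,0,0,-7.9,8.7],[0,0,0,0,0,-7.9,8.7],[0,0,0,0,0,-7.9,8.7],[0,0,0,0,0,-7.9,8.7],[0,0,0,0,0,-7.9,8.7],[0,0,0,0,0,-7.9,8.7]]]'
python3 -m jog '[[[0,0,0,0,0,-7.9,8.7],[0,0,0,0,0,-7.6,8.7],[0,0,0,0,0,0,8.7]]]'; python3 to.py 0.6146 -0.0478 0.167 4.4
python3 - <<'E'
from h import *
a=img("scene");b=img("top")
ca=cv2.resize(a["frame"][150:260,250:390,::-1],None,fx=4,fy=4,interpolation=cv2.INTER_CUBIC)
cb=cv2.resize(b["frame"][105:225,200:340,::-1],(560,480),interpolation=cv2.INTER_CUBIC)
cv2.imwrite("pics/c2.png",cv2.resize(cv2.vconcat([ca,cb]),None,fx=.65,fy=.65))
for z,n in((.171,"knobtop"),(.164,"grip")):
    print(n,[ (proj(i,(.6146,-.0478,z))).round(1) for i in (a,b)])
E
```

```text
time: 4.1
position: [0.6137, -0.0492, 0.2446]
tool_rot: [2.42, 2.003, -0.0]
ft_force: [-0.0, 0.3, 0.4]
grip_width: 0.998
time: 4.4
position: [0.6137, -0.0493, 0.2445]
tool_rot: [-2.135, -2.305, -0.0]
ft_force: [0.2, -0.3, 0.5]
grip_width: 0.997
pos [ 0.6137 -0.0493  0.2445] jaw 4.4 tz [-0.  0. -1.] move cm [0.14 0.1  7.75] turn tool z -0.0 j [ 0.67  0.34 -0.79  1.52  0.24  1.38 -0.06] F [ 0.2 -0.3  0.5] g 0.997 t 4.4
knobtop [array([322.6, 218.8]), array([272.1, 155.8])]
grip [array([322.5, 220.2]), array([272. , 156.4])]
```

View pics/c2.png

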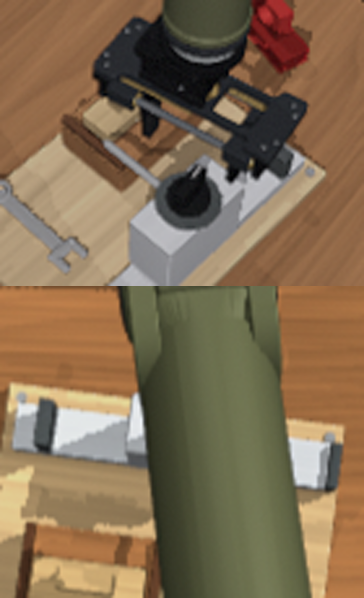

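Fingers stand over the knob, whose bar points up-right in the scene view, i.e. along y. Descending and gripping.

```bash
python3 -m jog '[[[0.1,0.1,2.6,0,0,0,8.7],[0,0,2.6,0,0,0,8.7],[0,0,2.5,0,0,0,8.7],[0,0,0,0,0,0,8.7],[0,0,0,0,0,0,0],[0,0,0,0,0,0,0],[0,0,0,0,0,0,0],[0,0,0,0,0,0,0],[0,0,0,0,0,0,0],[0,0,0,0,0,0,0]]]' 30; python3 to.py 0.6146 -0.0478 0.167 4.4;python3 -m jog '[[[0,0,0,0,0,0,0],[0,0,0,0,0,0,0],[0,0,0,0,0,0,0],[0,0,0,0,0,0,0],[0,0,0,0,0,0,0],[0,0,0,0,0,0,0]]]' ; python3 to.py 0.6146 -0.0478 0.167 4.4
```

```text
time: 5.5
position: [0.6147, -0.0481, 0.1678]
tool_rot: [2.135, 2.304, 0.0]
ft_force: [0.3, -0.4, -0.6]
grip_width: 0.541
pos [ 0.6147 -0.0481  0.1678] jaw 4.4 tz [ 0. -0. -1.] move cm [ 0.03 -0.01  0.08] turn tool z -0.0 j [ 0.65  0.4  -0.77  1.62  0.29  1.25 -0.1 ] F [ 0.3 -0.4 -0.6] g 0.541 t 5.5
time: 6.1
position: [0.6144, -0.048, 0.1675]
tool_rot: [-2.135, -2.304, 0.001]
ft_force: [-2.4, -0.4, 0.9]
grip_width: 0.159
pos [ 0.6144 -0.048   0.1675] jaw 4.4 tz [-0.001 -0.    -1.   ] move cm [0.02 0.03 0.05] turn tool z -0.0 j [ 0.65  0.4  -0.77  1.62  0.29  1.25 -0.1 ] F [-2.4 -0.4  0.9] g 0.159 t 6.1
```

Gripped the 14 mm bar. Turn anticlockwise (tool z negative).

```bash
python3 -m jog '[[[0,0,0,0,0,-4,0],[0,0,0,0,0,-4,0],[0,0,0,0,0,-4,0],[0,0,0,0,0,-4,0],[0,0,0,0,0,-4,0],[0,0,0,0,0,-4,0],[0,0,0,0,0,-4,0],[0,0,0,0,0,-4,0],[0,0,0,0,0,-4,0],[0,0,0,0,0,-4,0],[0,0,0,0,0,0,0]]]'; python3 to.py 0.6146 -0.0478 0.167 84.4;  python3 -c "
from h import *;print(ctrl.get_state()['torque'])"
```

```text
time: 7.2
position: [0.6149, -0.0478, 0.1675]
tool_rot: [1.217, 2.896, 0.001]
ft_force: [-0.0, 0.9, -1.3]
grip_width: 0.156
pos [ 0.6149 -0.0478  0.1675] jaw 44.4 tz [ 0.001  0.001 -1.   ] move cm [ 0.02 -0.02  0.05] turn tool z -40.0 j [ 0.74  0.44 -0.9   1.61  0.35  1.26  0.55] F [-0.   0.9 -1.3] g 0.156 t 7.2
[ 0.23275438 -0.2396185   0.13724276]
```

```bash
python3 -m jog '[[[0,0,0,0,0,-4,0],[0,0,0,0,0,-4,0],[0,0,0,0,0,-4,0],[0,0,0,0,0,-4,0],[0,0,0,0,0,-4,0],[0,0,0,0,0,-4,0],[0,0,0,0,0,-4,0],[0,0,0,0,0,-4,0],[0,0,0,0,0,-4,0],[0,0,0,0,0,-2,0],[0,0,0,0,0,0,0]]]'; python3 to.py 0.6146 -0.0478 0.167 84.4;  python3 -c "
from h import *;print(ctrl.get_state()['torque'])"
python3 - <<'E'
from h import *
a=img("scene")
cv2.imwrite("pics/c3.png",cv2.resize(a["frame"][150:260,250:390,::-1],None,fx=4,fy=4,interpolation=cv2.INTER_CUBIC))
E
```

```text
time: 8.3
position: [0.6151, -0.0473, 0.1675]
tool_rot: [0.21, 3.133, 0.002]
ft_force: [2.4, 2.4, -1.6]
grip_width: 0.157
pos [ 0.6151 -0.0473  0.1675] jaw 82.3 tz [ 0.001  0.001 -1.   ] move cm [ 0.04 -0.06  0.05] turn tool z -2.1 j [ 0.82  0.49 -1.02  1.61  0.43  1.29  1.16] F [ 2.4  2.4 -1.6] g 0.157 t 8.3
[ 0.54450624 -0.53954725  0.04443918]
```

View pics/c3.png

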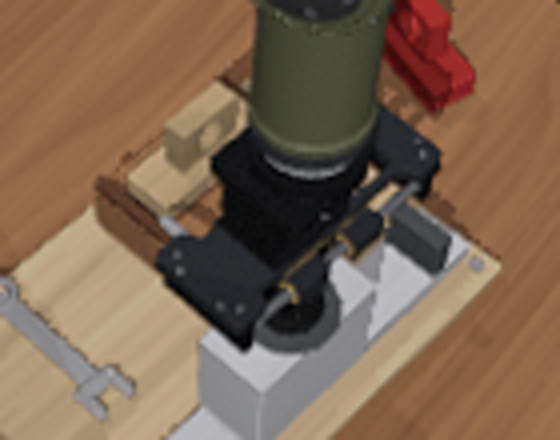

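The bar now lies along station x (jaw 82°, knob ≈0.04 rad, free). Holding the free knob, I push the carriage left.

```bash
python3 -m jog '[[[0.02,0.7,0,0,0,0,0],[0.03,0.7,0,0,0,0,0],[0.02,0.7,0,0,0,0,0],[0.03,0.7,0,0,0,0,0],[0.02,0.7,0,0,0,0,0],[0.03,0.7,0,0,0,0,0],[0.02,0.7,0,0,0,0,0],[0.03,0.7,0,0,0,0,0],[0.02,0.7,0,0,0,0,0],[0.03,0.7,0,0,0,0,0],[0,0,0,0,0,0,0]]]'; python3 to.py 0.6226 0.0338 0.167 84.4;  python3 -c "
from h import *;print(ctrl.get_state()['torque'])"
```

```text
time: 9.45
position: [0.6223, 0.0225, 0.1675]
tool_rot: [0.208, 3.132, 0.0]
ft_force: [4.2, -1.4, -3.4]
grip_width: 0.158
pos [0.6223 0.0225 0.1675] jaw 82.4 tz [ 0.002 -0.    -1.   ] move cm [0.12 1.13 0.05] turn tool z -2.0 j [ 0.7   0.51 -1.03  1.6   0.45  1.29  1.04] F [ 4.2 -1.4 -3.4] g 0.158 t 9.45
[-0.28663708 -1.11950996 -0.03365814]
```

```bash
python3 -m jog '[[[0.0,0.4,0,0,0,0,0],[0.0,0.4,0,0,0,0,0],[0,0.2,0,0,0,0,0],[0,0,0,0,0,0,0]]]'; python3 -m jog '[[[0.0,0.2,0,0,0,0,0],[0,0,0,0,0,0,0]]]';python3 -m jog '[[[0.0,0.2,0,0,0,0,0],[0,0,0,0,0,0,0]]]';python3 -m jog '[[[0.0,0.2,0,0,0,0,0],[0,0,0,0,0,0,0]]]'
```

```text
time: 9.85
position: [0.6233, 0.0312, 0.1675]
tool_rot: [0.21, 3.134, -0.001]
ft_force: [3.3, -2.9, -2.1]
grip_width: 0.157
time: 10.05
position: [0.6234, 0.033, 0.1675]
tool_rot: [0.21, 3.134, -0.002]
ft_force: [2.8, -3.7, -1.4]
grip_width: 0.159
time: 10.25
position: [0.6237, 0.0348, 0.1675]
tool_rot: [0.21, 3.134, -0.002]
ft_force: [3.8, -3.2, -1.2]
grip_width: 0.162
time: 10.45
position: [0.6237, 0.035, 0.1675]
tool_rot: [-0.212, -3.134, 0.006]
ft_force: [1.6, -7.5, -0.2]
grip_width: 0.161
```

Force jumped and motion stopped at y≈0.035, which suggests the stop. One more nudge to confirm.

```bash
python3 -m jog '[[[0.0,0.2,0,0,0,0,0],[0,0,0,0,0,0,0],[0,0,0,0,0,0,0]]]';python3 to.py 0.6226 0.0338 0.167 4.4
```

```text
time: 10.75
position: [0.6237, 0.035, 0.1675]
tool_rot: [-0.214, -3.133, 0.01]
ft_force: [0.1, -10.7, 1.4]
grip_width: 0.167
pos [0.6237 0.035  0.1675] jaw 82.2 tz [-0.001 -0.007 -1.   ] move cm [ 0.09 -0.14  0.05] turn tool z 77.8 j [ 0.67  0.51 -1.02  1.59  0.45  1.3   1.01] F [  0.1 -10.7   1.4] g 0.167 t 10.75
```

```bash
python3 -m jog '[[[0,-0.1,0,0,0,5,0],[0,0,0,0,0,5,0],[0,0,0,0,0,5,0],[0,0,0,0,0,5,0],[0,0,0,0,0,5,0],[0,0,0,0,0,5,0],[0,0,0,0,0,5,0],[0,0,0,0,0,5,0],[0,0,0,0,0,5,0],[0,0,0,0,0,5,0],[0,0,0,0,0,5,0],[0,0,0,0,0,0,0]]]' 45;python3 to.py 0.6237 0.035 0.167 2.4
```

```text
time: 11.95
position: [0.6233, 0.0343, 0.1675]
tool_rot: [1.639, 2.678, -0.01]
ft_force: [-0.5, -10.0, 1.2]
grip_width: 0.154
pos [0.6233 0.0343 0.1675] jaw 27.1 tz [-0.002 -0.006 -1.   ] move cm [0.04 0.07 0.05] turn tool z 24.7 j [ 0.55  0.44 -0.83  1.59  0.34  1.27  0.13] F [ -0.5 -10.    1.2] g 0.154 t 11.95
```

```bash
python3 -m jog '[[[0,0,0,0,0,4,0],[0,0,0,0,0,4,0],[0,0,0,0,0,4,0],[0,0,0,0,0,4,0],[0,0,0,0,0,4,0],[0,0,0,0,0,4,0],[0,0,0,0,0,0,0]]]';python3 to.py 0.6237 0.035 0.167 2.4;python3 -c "
from h import *;print(ctrl.get_state()['torque'])"
```

```text
time: 12.65
position: [0.6229, 0.0342, 0.1675]
tool_rot: [2.159, 2.279, -0.01]
ft_force: [-1.7, -9.2, 2.2]
grip_width: 0.155
pos [0.6229 0.0342 0.1675] jaw 3.1 tz [-0.002 -0.006 -1.   ] move cm [0.08 0.08 0.05] turn tool z 0.7 j [ 0.5   0.41 -0.76  1.59  0.3   1.26 -0.26] F [-1.7 -9.2  2.2] g 0.155 t 12.65
[-2.16564088  0.03876008 -0.10995229]
```

Stop reached and knob at ≈1.42 rad. Releasing and rising, then turning the jaws along station y.

```bash
python3 -m jog '[[[0,0,0,0,0,0,8.7],[0,0,0,0,0,0,8.7],[0,0,0,0,0,0,8.7],[0,0,0,0,0,0,8.7],[0,0,0,0,0,0,8.7],[0,0,-2,0,0,0,8.7],[0,0,-3,0,0,0,8.7],[0,0,-4,0,0,0,8.7],[0,0,0,0,0,0,8.7]]]' 30;python3 to.py 0.4239 0.0537 0.255 84.4
python3 - <<'E'
from h import *
a=img("scene")
cv2.imwrite("pics/c4.png",cv2.resize(a["frame"][150:260,250:390,::-1],None,fx=4,fy=4,interpolation=cv2.INTER_CUBIC))
E
```

```text
time: 13.55
position: [0.6263, 0.0399, 0.2635]
tool_rot: [2.15, 2.282, 0.011]
ft_force: [0.9, -0.1, 0.3]
grip_width: 0.894
pos [0.6263 0.0399 0.2635] jaw 3.4 tz [ 0.009  0.001 -1.   ] move cm [  2.58 -20.13   0.66] turn tool z -81.0 j [ 0.51  0.35 -0.79  1.47  0.25  1.41 -0.22] F [ 0.9 -0.1  0.3] g 0.894 t 13.55
```

View pics/c4.png

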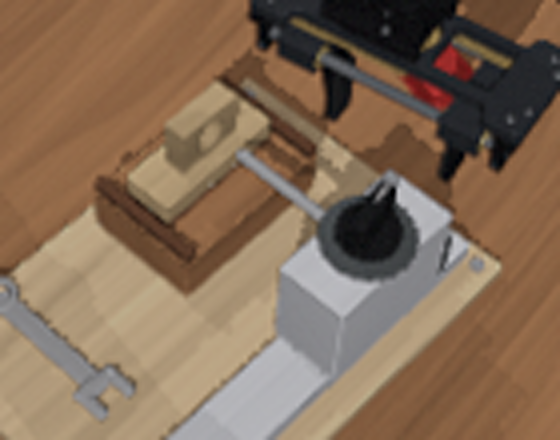

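The carriage is against the stop (block right at the dark stop, crop (450,230)), the knob bar is back along y, and the peg tip (242,155) lines up with the eye (210,135). Moving behind the block.

```bash
python3 -m jog '[[[0.52,-4,0,0,0,0,8.7],[0.52,-4,0,0,0,0,8],[0.52,-4,0,0,0,0,7],[0.52,-4,0,0,0,0,6],[0.5,-4,0,0,0,0,5],[0,0,0,0,0,-8.1,3],[0,0,0,0,0,-8.1,3],[0,0,0,0,0,-8.1,3],[0,0,0,0,0,-8.1,3],[0,0,0,0,0,-8.1,3],[0,0,0,0,0,-8.1,3],[0,0,0,0,0,-8.1,3]]]' 30;python3 -m jog '[[[0,0,0,0,0,-8.1,3],[0,0,0,0,0,-8.1,3],[0,0,0,0,0,-8.1,3],[0,0,0,0,0,0,3],[0,0,0,0,0,0,3]]]'; python3 to.py 0.4239 0.0537 0.1115 84.4
python3 - <<'E'
from h import *
np.set_printoptions(precision=4,suppress=True)
I={c:img(c) for c in("scene","top")}
s=(.5185,.0445,np.radians(-5.56))
for l,z in(("sander",.06),("eye",.108),("peg_tip",.1145),("ledge_edge",.06)):
    for c in I:
        for d in finder.spot_point(l,c):
            X=R.from_euler("z",-s[2]).apply(onz(I[c],d["point"],z)-[s[0],s[1],0])
            if abs(X[0])<.15 and abs(X[1])<.1: print(l,c,round(d["conf"],2),X)
# eye by trace of sander region top
cv2.imwrite("pics/c5.png",cv2.resize(I["scene"]["frame"][130:240,230:370,::-1],None,fx=4,fy=4,interpolation=cv2.INTER_CUBIC))
E
```

```text
time: 14.8
position: [0.4218, 0.0524, 0.2563]
tool_rot: [-0.802, -3.036, 0.001]
ft_force: [0.2, -0.6, -0.2]
grip_width: 0.344
time: 15.3
position: [0.4221, 0.0525, 0.2568]
tool_rot: [-0.159, -3.136, -0.0]
ft_force: [-0.2, 0.7, -0.4]
grip_width: 0.34
pos [0.4221 0.0525 0.2568] jaw 84.2 tz [-0.001  0.    -1.   ] move cm [-0.19  0.13 14.53] turn tool z -0.2 j [ 0.54 -0.18 -0.64  1.93 -0.11  1.36  1.4 ] F [-0.2  0.7 -0.4] g 0.34 t 15.3
sander scene 0.68 [-0.0632  0.007   0.06  ]
eye scene 0.96 [-0.0562 -0.0092  0.108 ]
peg_tip scene 0.76 [-0.0181 -0.0026  0.1145]
peg_tip scene 0.7 [-0.0519 -0.0138  0.1145]
peg_tip top 0.83 [-0.0254  0.0067  0.1145]
ledge_edge scene 0.63 [0.0018 0.0058 0.06  ]
ledge_edge scene 0.61 [ 0.0874 -0.0217  0.06  ]
ledge_edge scene 0.5 [-0.0457  0.0328  0.06  ]
ledge_edge top 0.81 [-0.0007  0.0044  0.06  ]
```

View pics/c5.png

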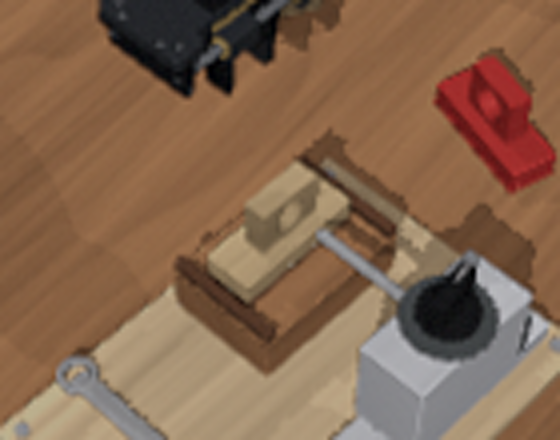

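```bash
python3 - <<'E'
from h import *
np.set_printoptions(precision=4,suppress=True)
a=img("scene");s=(.5185,.0445,np.radians(-5.56))
for n,u,v,z in(("plate top robot side R",247,205,.131),("plate top rob L",303,163,.131),("plate top far L",320,180,.131),("plate top far R",262,219,.131),("foot top far R",250,288,.086),("foot top far L",350,203,.086),("foot top near R",210,250,.086),("eye far",292,210,.108)):
    w=onz(a,((130+v/4)/420,(230+u/4)/560),z)-[s[0],s[1],0];print(n,R.from_euler("z",-s[2]).apply(w))
E
```

```text
plate top robot side R [-0.0636 -0.0263  0.131 ]
plate top rob L [-0.0607  0.0313  0.131 ]
plate top far L [-0.0406  0.0281  0.131 ]
plate top far R [-0.0467 -0.028   0.131 ]
foot top far R [-0.0321 -0.0559  0.086 ]
foot top far L [-0.0316  0.0548  0.086 ]
foot top near R [-0.078  -0.0515  0.086 ]
eye far [-0.0481  0.0064  0.108 ]
```

```bash
python3 -m jog '[[[0,0.13,3,0,0,0,3],[0,0,3,0,0,0,3],[0,0,3,0,0,0,3],[0,0,3,0,0,0,3],[0,0,1.5,0,0,0,3],[0,0,1,0,0,0,3],[0,0,0,0,0,0,3]]]'; python3 to.py 0.4239 0.0537 0.1115 84.4
```

```text
time: 16.55
position: [0.4219, 0.0537, 0.1116]
tool_rot: [-0.154, -3.136, -0.0]
ft_force: [-0.3, 0.1, 0.9]
grip_width: 0.344
pos [0.4219 0.0537 0.1116] jaw 84.4 tz [-0.002  0.    -1.   ] move cm [-0.2   0.02  0.01] turn tool z -0.0 j [ 0.52 -0.02 -0.7   2.12 -0.02  1.04  1.31] F [-0.3  0.1  0.9] g 0.344 t 16.55
```

```bash
python3 -m jog '[[[-0.6,0,0,0,0,0,3],[-0.6,0,0,0,0,0,3],[-0.4,0,0,0,0,0,3],[-0.3,0,0,0,0,0,3],[-0.3,0,0,0,0,0,3],[-0.3,0,0,0,0,0,3],[-0.3,0,0,0,0,0,3],[-0.3,0,0,0,0,0,3],[-0.3,0,0,0,0,0,3],[-0.3,0,0,0,0,0,3],[-0.2,0,0,0,0,0,3],[0,0,0,0,0,0,3]]]'; python3 to.py 0.539 0.0425 0.1115 84.4
python3 - <<'E'
from h import *
I=img("scene")
cv2.imwrite("pics/c6.png",cv2.resize(I["frame"][140:240,240:360,::-1],None,fx=5,fy=5,interpolation=cv2.INTER_CUBIC))
E
```

```text
time: 17.75
position: [0.462, 0.0498, 0.1125]
tool_rot: [0.154, 3.137, 0.0]
ft_force: [0.5, -0.0, -0.1]
grip_width: 0.346
pos [0.462  0.0498 0.1125] jaw 84.4 tz [ 0.001  0.    -1.   ] move cm [-7.73  0.02  0.11] turn tool z -0.0 j [ 0.51  0.08 -0.69  2.03  0.06  1.05  1.26] F [ 0.5 -0.  -0.1] g 0.346 t 17.75
```

View pics/c6.png

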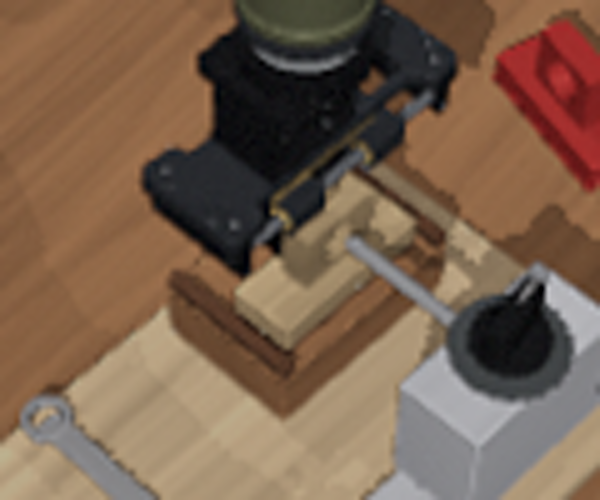

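Block pushed squarely between the fences; peg tip (355,243) is right in front of the eye. Continue.

```bash
python3 -m jog '[[[-0.3,0,0,0,0,0,3],[-0.3,0,0,0,0,0,3],[-0.3,0,0,0,0,0,3],[-0.3,0,0,0,0,0,3],[-0.3,0,0,0,0,0,3],[-0.3,0,0,0,0,0,3],[-0.3,0,0,0,0,0,3],[-0.3,0,0,0,0,0,3],[-0.3,0,0,0,0,0,3],[-0.3,0,0,0,0,0,3],[-0.3,0,0,0,0,0,3],[0,0,0,0,0,0,3]]]'; python3 to.py 0.539 0.0425 0.1115 84.4
python3 - <<'E'
from h import *
I=img("scene")
cv2.imwrite("pics/c7.png",cv2.resize(I["frame"][140:240,240:360,::-1],None,fx=5,fy=5,interpolation=cv2.INTER_CUBIC))
E
```

```text
time: 19.0
position: [0.4949, 0.0466, 0.1125]
tool_rot: [0.154, 3.137, 0.0]
ft_force: [-0.4, -0.2, 0.7]
grip_width: 0.348
pos [0.4949 0.0466 0.1125] jaw 84.4 tz [ 0.001  0.    -1.   ] move cm [-4.43  0.02  0.11] turn tool z -0.0 j [ 0.49  0.16 -0.68  1.96  0.12  1.06  1.23] F [-0.4 -0.2  0.7] g 0.348 t 19.0
```

View pics/c7.png

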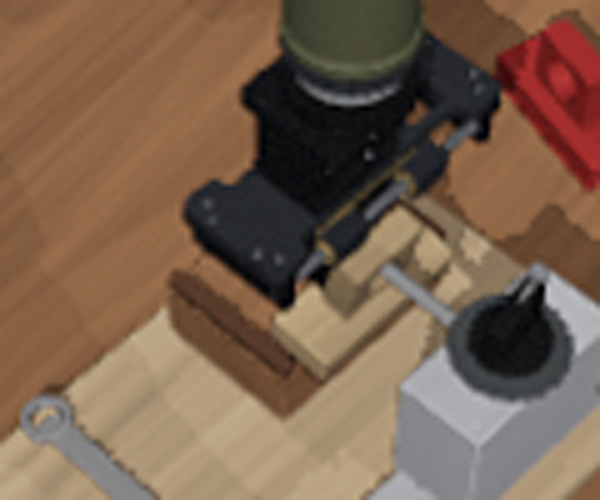

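The peg is through the eye and the block's foot overlaps the edge. Continue slowly past the edge.

```bash
python3 -m jog '[[[-0.4,0,0,0,0,0,3],[-0.4,0,0,0,0,0,3],[-0.4,0,0,0,0,0,3],[-0.4,0,0,0,0,0,3],[-0.4,0,0,0,0,0,3],[-0.4,0,0,0,0,0,3],[-0.4,0,0,0,0,0,3],[-0.4,0,0,0,0,0,3],[-0.4,0,0,0,0,0,3],[-0.4,0,0,0,0,0,3],[-0.2,0,0,0,0,0,3],[0,0,0,0,0,0,3]]]'; python3 to.py 0.539 0.0425 0.1115 84.4
python3 - <<'E'
from h import *
I=img("scene")
cv2.imwrite("pics/c8.png",cv2.resize(I["frame"][140:240,240:360,::-1],None,fx=5,fy=5,interpolation=cv2.INTER_CUBIC))
E
```

```text
time: 20.25
position: [0.5366, 0.0426, 0.1126]
tool_rot: [0.154, 3.137, 0.0]
ft_force: [0.1, -0.2, -0.5]
grip_width: 0.344
pos [0.5366 0.0426 0.1126] jaw 84.4 tz [ 0.001  0.    -1.   ] move cm [-0.24  0.01  0.11] turn tool z -0.0 j [ 0.47  0.25 -0.67  1.87  0.18  1.08  1.2 ] F [ 0.1 -0.2 -0.5] g 0.344 t 20.25
```

View pics/c8.png

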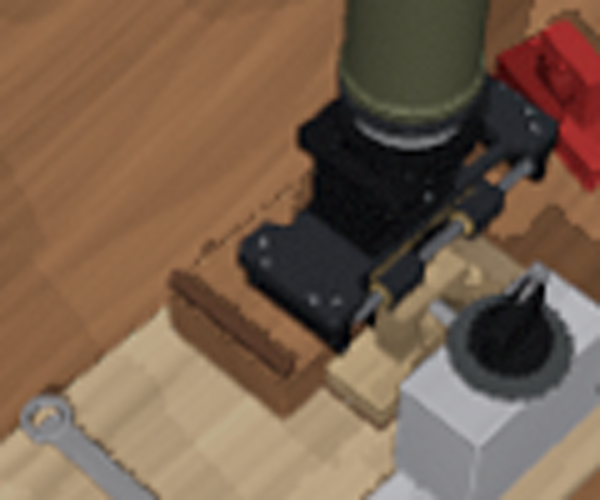

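The block is beyond the edge, upright on the peg. Backing straight out, then rising.

```bash
python3 -m jog '[[[0.2,0,0,0,0,0,3],[0.4,0,0,0,0,0,3],[0.6,0,0,0,0,0,3],[1,0,0,0,0,0,3],[1.5,0,0,0,0,0,3],[2,0,0,0,0,0,3],[2,0,0,0,0,0,3],[1,0,-2,0,0,0,3],[0,0,-4,0,0,0,3],[0,0,-4,0,0,0,3],[0,0,0,0,0,0,3],[0,0,0,0,0,0,3]]]'
python3 - <<'E'
from h import *
np.set_printoptions(precision=4,suppress=True)
I={c:img(c) for c in("scene","top")}
s=(.5185,.0445,np.radians(-5.56))
for l,z in(("sander",.0565),("eye",.1045),("peg_tip",.1145),("clamp_grip",.164)):
    for c in I:
        for d in finder.spot_point(l,c):
            X=R.from_euler("z",-s[2]).apply(onz(I[c],d["point"],z)-[s[0],s[1],0])
            if abs(X[0])<.15 and abs(X[1])<.1: print(l,c,round(d["conf"],2),X)
a=cv2.resize(I["scene"]["frame"][145:250,240:380,::-1],None,fx=4,fy=4,interpolation=cv2.INTER_CUBIC)
b=cv2.resize(I["top"]["frame"][130:255,190:340,::-1],(560,467),interpolation=cv2.INTER_CUBIC)
cv2.imwrite("pics/c9.png",cv2.resize(cv2.vconcat([a,b]),None,fx=.67,fy=.67))
E
```

```text
time: 21.5
position: [0.4494, 0.0512, 0.2132]
tool_rot: [0.154, 3.136, -0.002]
ft_force: [-0.8, 0.2, 0.3]
grip_width: 0.347
sander scene 0.87 [0.0293 0.0124 0.0565]
sander top 0.79 [ 0.035  -0.0025  0.0565]
eye scene 0.74 [ 0.0423 -0.0043  0.1045]
eye top 0.58 [ 0.0424 -0.0004  0.1045]
peg_tip scene 0.55 [-0.0307  0.0059  0.1145]
peg_tip scene 0.19 [ 0.0358 -0.0099  0.1145]
clamp_grip scene 0.68 [0.1068 0.0088 0.164 ]
clamp_grip top 0.62 [ 0.1034 -0.0011  0.164 ]
```

View pics/c9.png

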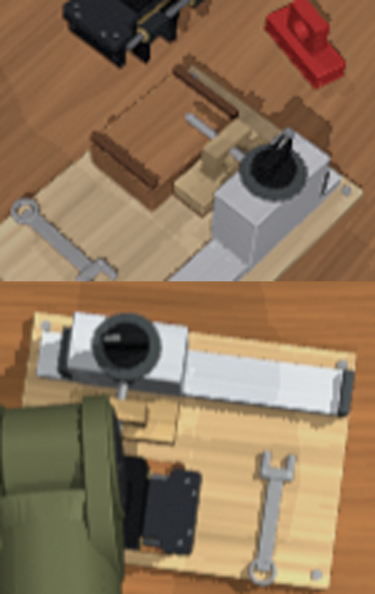

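The block hangs level on the peg beyond the ledge, at x≈0.037–0.042. The carriage is at its stop, the knob bar lies along y, and the spanner has not moved. Letting it settle, then handing in.

```bash
python3 -m jog '[[[0,0,0,0,0,0,3],[0,0,0,0,0,0,3],[0,0,0,0,0,0,3],[0,0,0,0,0,0,3],[0,0,0,0,0,0,3],[0,0,0,0,0,0,3],[0,0,0,0,0,0,3],[0,0,0,0,0,0,3],[0,0,0,0,0,0,3],[0,0,0,0,0,0,3]]]'
python3 -c "
from bench import close_job;print(close_job())"
```

```text
time: 23.0
position: [0.4495, 0.0511, 0.2125]
tool_rot: [0.154, 3.138, -0.0]
ft_force: [0.2, -1.2, -1.2]
grip_width: 0.346
the job is handed in; nothing more can be done
None
```

The job is handed in at about 23 s of robot time, and my last checks show the sanding block hanging from the peg; no verdict was reported.

- **Knob and carriage:** I gripped the clamp knob and turned it back about 78°, to roughly 0.04 rad. Still holding the knob, I pushed the carriage left. I used the knob for this, not the carriage's side face. It met the stop at about 11 N of push, and I then turned the knob clockwise to about 1.42 rad. The knob angles come from the jaw angle, because the joint itself can't be read.
- **Sanding block:** I pushed the plate with two fingertips, one either side of the eye. The block went straight on to the peg and past the ledge edge without being lifted, and I backed out without touching it.
- **Last checks:**
  - The pictures show the block upright on the peg, about 38 mm beyond the edge by finger position.
  - The eye detections put it 0 to 4 mm off the peg line.
  - The carriage is at its stop, the knob is tight, and the gripper is clear. The spanner has not visibly moved, and I saw no contact with the other bystanders, though I did not measure them at the end.
- **Disagreements:**
  - The scene camera's block origin was off by about 10 mm (x 29 mm, y 12 mm), and the top camera gave x 35 mm, y -2 mm. I put this down to detector noise.
  - I did not measure the 3.5 mm sink or the block's speed directly; I inferred both from the pictures and from waiting about a second before handing in.

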